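Refit the air cleaner's washed filter

ROBOT

A 6-joint arm with a two-finger parallel gripper is mounted at the origin on a cart in front of the work surface, level with it; the furniture and walls round the work are solid. World frame = base frame: x ahead of the robot, y to its left, z up, the work surface at z = 0. Lengths are in mm, angles in rad, forces in N, time in s.
With the tool pointing down it reaches from about 350 to 875 mm from the base axis. Payload 4.2 kg.
Tool frame: the origin (TCP) lies midway between the tips of the shut fingers; the grasp point (between the pads) lies 19 mm behind it (tcp_to_grasp is the distance from the TCP to the grasp point, in mm); z points along the fingers, y is the line along which they close (so a half turn about z gives the same grasp; the last joint's range is limited). The gripper opens to 85 mm and grips with 20 to 120 N. Pads are 22 mm wide; open, the fingers measure 114 mm over their backs; the gripper's body (76 mm by 85 mm) begins 54 mm behind the grasp point. The pads swing forward as they close: fully open they stand 13 mm farther back than shut.
Start: joints at [1.505, 0.385, 0.008, 0, -1.194, -0.259], TCP at [199.417, 592.311, 231.312] pointing down, gripper open.
Joint ranges: [-3.14, 3.14], [-1.21, 2.06], [-1.07, 1.41], [-3.16, 2.05], [-2.99, -0.16], [-3.1, 3.1]. Speed limits (rad/s): [2.79, 2.79, 3.14, 3.14, 3.14, 3.14].

INTERFACE

Orientations are given as a unit quaternion [x, y, z, w].
In Python, from bench import read_state, get_image, job_done, tcp_to_grasp gives the robot as it stands.
- The arm moves only by the tool jog_arm, never from a script. Its argument "plan" is a list of rows, each a list of 3 entries, a list of its own where there are three numbers: the finger opening in mm, from 0 to 85.4, then the shift along the tool's x, y, z as a fraction of full scale, then the turn, a rotation vector about the tool's x, y, z as a fraction of full scale. A call has 1 to 10 rows; each row is the pose to reach, as a shift and turn from the pose commanded when the call began, along the tool's axes at that moment; what a row does not reach only later rows make up. Full scale, the value 1, is 0.1 m for a shift and 60 degrees for a turn. A row lasts 1/8 s, in which the tool goes at most 62.5 mm and 10.7 degrees, less where a joint would pass 70% of its speed; a pose out of reach is approached as far as the arm can. A call with a number of a shift or a turn outside -1 to 1 is refused whole. A call with a gripper value outside its range is refused whole. The fingers move at their own pace and stop on an object; the grip force is fixed at half the most. Time passes only in rows, so rows that repeat a pose let the fingers close. It gives the time, the measured TCP pose, the force, the opening and the grip force at its end, in the units of the state.
- read_state(): the state, without advancing time (a new reading comes with each control period).
- get_image(name): name is "scene" or "top" or "wrist"; returns a dict with "img" (384x512x3 uint8, red, green, blue), "range_z" (384x512 float32, mm along the optical axis (not along the pixel's ray), 0 where there is no reading), "intrinsics" (3x3 intrinsics, pixels), "distortion" ([k1, k2, p1, p2, k3] as OpenCV has them; the pictures are not rectified), "extrinsics" (4x4, takes a point from camera to world coordinates); the wrist camera has in their place "tool_from_camera" (4x4, takes a point from camera to tool coordinates, whose origin is the TCP and whose axes are the flange's). Camera axes: x right, y down, z forward; pixel columns grow to the right and rows downward; lengths in mm; the calibration is good to about 2 mm. A picture is of the moment at which its call begins: read the wrist's pose just before it.
- job_done(): hands the job in; it is judged then, once.
The state is a dict: "clock": time; "joints": joint angles; "joint_vel": joint speeds; "joint_efforts": joint torques, N m; "position": TCP position; "ee_rot": TCP orientation; "contact_force": force on the tool from outside, world axes, zero at the start; "wrist_torque": the same for the moment, N m; "gripper_width": finger opening in mm; "grasp_force": force on a finger pad.
Only numpy, scipy, OpenCV 4.12 (cv2) and the standard library are available. Lean on these libraries where they do the work, as an engineer would, in place of code of your own. Each camera call takes 0.05 s, during which the arm holds its last target. There are 200 camera calls.

TASK

Refit the filter cassette that is drying on the slanted rack into the bay on top of the air cleaner: first slide the catch fully open, then tuck one end of the cassette under the fixed lip and lower the other end until the cassette lies fully home and flat, with its grip rib up. Then slide the catch fully shut over it, let go, and leave the other things on the desk where they are.

Things in the scene. Friction and masses are not known exactly. Their poses are not given: they have to be found in the camera images.
- filter_center (a point): Filter cassette: flat grey frame with paper pleats, 110 x 80 x 10 mm, about 0.12 kg, alike end for end. This point: middle of the frame, half-way through its thickness. Axes: x along the 110 mm length, y along the width, z out of the face with the grip rib. It starts lying on the slanted rack: z leans 30 degrees from vertical, -x end low.
- filter_rib (a point): Point in the cassette's grip rib: an upright rib across the middle of the cassette, 50 mm long (its y), 12 mm thick (its x), standing 28 mm above the frame's face. This point lies 21 mm from the frame's middle along the cassette's z, 16 mm above the face and 12 mm below the rib's top. Axes as the cassette's.
- rack: Dark slanted drying rack, fixed to the desk: a 124 x 72 mm slope at 30 degrees with its low edge towards its own -x, where a ledge 7 mm high holds the cassette. Highest point about 82 mm. Origin on the desk under the slope's centre, z up; the slope's centre is 52 mm above the desk.
- bay (a point): Centre of the floor of the filter bay on top of the white air cleaner (170 x 112 mm, fixed to the desk). Floor level, 30 mm above the desk. Axes: z up, x from the lip towards the catch, y across. Bay 113 mm long (x = +-56.5 mm), 85 mm wide between side walls 6 mm high whose sloping lead-ins reach 10 mm above the floor. Fully home, the cassette's middle is 5 mm above this point.
- lip (a point): Middle of the lower free edge of the fixed retaining lip at the bay's -x end. The lip runs right across and overhangs the bay by 8 mm, from the end face at x = -56.5 mm to x = -48.5 mm; its underside is 14 mm and its top 17.5 mm above the bay floor. Because of it the cassette cannot be lowered in flat. Axes as the bay's.
- end_wall (a point): Middle of the inner top edge of the bay's other end wall, at x = +56.5 mm, 9 mm above the bay floor. The catch's tongue slides over it. Axes as the bay's.
- catch_knob (a point): Middle of the knob of the sliding catch: an upright grey block 14 mm thick (bay's x), 30 mm long (y), 24 mm high, this point at half its height, 58.5 mm above the desk. It stands on a flat 46 x 46 mm tongue (12 to 17 mm above the bay floor) that reaches 23 mm to either side of the knob's middle along x. Axes as the bay's.
- catch (a joint): Travel of the sliding catch in m along the bay's x: 0 = closed, its tongue covers the last 9.5 mm of the bay (knob's middle at bay x = +70 mm); 0.022 = fully open, clear of the bay. It stays where it is left and slides with about 1.5 N. It starts closed or nearly closed.
- glue_stick: Bystander, loose: glue stick standing upright, 25 mm thick, 88 mm tall. Origin at the centre of its underside.
- eraser: Bystander, loose: eraser lying flat, 19 x 42 x 12 mm. Origin at the centre of its underside.
- mouse: Bystander, loose: computer mouse, 64 x 110 x 39 mm. Origin at the centre of its underside.
- mug_desk: Bystander, loose: mug, 92 x 123 x 95 mm with its handle. Origin at the centre of its underside.
- stapler: Bystander, loose: stapler, 34 x 118 x 48 mm. Origin at the centre of its underside.
- drinking_bottle: Bystander, loose: drinking bottle standing upright, 70 x 86 x 150 mm. Origin at the centre of its underside.
- earbud_case: Bystander, loose: earbud case, 48 x 62 x 24 mm. Origin at the centre of its underside.
- filter: The whole cassette: origin at the centre of its underside (5 mm below the frame's middle along its z), axes as above.

How it is judged (in metres and radians):
On the way, in this order (a step that is already met when the one before it is completed fails the run):
1. the catch is slid open (at least 16 mm) while the cassette is not yet in the bay (value of joint catch above 0.016 m and distance between filter_center and bay above 0.04 m), for 0.2 s.
2. the cassette lies home in the bay, one end under the lip, with the catch still open (value of joint catch above 0.012 m and x of filter_center in the frame of bay between -0.004 and 0.004 m and y of filter_center in the frame of bay between -0.006 and 0.006 m and z of filter_center in the frame of bay between 0.002 and 0.0075 m and angle between the z axis of filter_center and the z axis of bay, either way round below 0.035 rad and angle between the x axis of filter_center and the x axis of bay, either way round below 0.08 rad), for 0.2 s.
At the end, for the whole second after the job is handed in: Cassette at rest in the bay, rib up, either end under the lip: middle within 4 mm of the bay centre lengthwise, 6 mm crosswise, 2 to 7.5 mm above the floor (home is 5), flat within 2 degrees, turned under 4.5 degrees; catch within 4 mm of fully shut; all released (value of joint catch below 0.004 m and x of filter_center in the frame of bay between -0.004 and 0.004 m and y of filter_center in the frame of bay between -0.006 and 0.006 m and z of filter_center in the frame of bay between 0.002 and 0.0075 m and angle between the z axis of filter_center and the z axis of bay, either way round below 0.035 rad and angle between the x axis of filter_center and the x axis of bay, either way round below 0.08 rad and linear speed of filter below 0.01 m/s); the robot touches nothing.
It fails at once if one of the bystanders is moved by more than 3 cm (distance of any of glue_stick, eraser, mouse, mug_desk, stapler, drinking_bottle, earbud_case from where it was at the start of the episode above 0.03 m).
It also fails if it takes over 59 s, if anything falls off the work surface, if the arm or the gripper's body presses on something with over 40 N, if the wrist force passes 120 N, or if a joint passes its speed limit or range.

## Working session

There is one attempt and no reset: what is moved stays moved. The work goes in short steps, Python scripts to look and compute and a tool call to move; the robot and the scene stay as the last step left them, time stands still between calls to the robot, and variables do not carry over. Pictures are saved under pics/ and viewed, at most 10 in all, crops included, and the job is handed in when it is done.

Besides the shell and the picture viewer there is one more tool, called after "Emit:" as a command line: name --argument value ..., lists and objects as JSON in quotes. jog_arm: Moves the arm, as the interface text tells. Its arguments: {"type":"object","properties":{"plan":{"type":"array"}},"required":["plan"]}

```bash
ls; mkdir -p pics
python3 - <<'E'
from bench import *
import cv2,numpy as np,pickle
print(read_state(), tcp_to_grasp)
d={n:get_image(n) for n in("scene","top","wrist")}
pickle.dump(d,open('im0.pkl','wb'))
for n in("scene","top"):
    cv2.imwrite(f'pics/{n}0.png',d[n]['img'][:,:,::-1]); print(n,d[n]['intrinsics'],d[n]['distortion'],np.round(d[n]['extrinsics'],3), (d[n]['range_z']>0).mean())
print(d['wrist']['tool_from_camera'],d['wrist']['intrinsics'])
E
```

```text
pics
{'clock': 0.0, 'joints': array([ 1.50460629e+00,  3.85590041e-01,  6.63499560e-03, -5.08306025e-04,
       -1.19396388e+00, -2.58627037e-01]), 'joint_vel': array([-0.00061909, -0.00021003, -0.00100583, -0.00051445, -0.00079637,
        0.00024151]), 'joint_efforts': array([-6.63459341e-04, -3.92292416e+01,  1.88407212e+01,  4.18644235e+00,
       -4.66984420e-03,  9.39026563e-07]), 'position': array([199.23771693, 591.79227613, 230.20355531]), 'ee_rot': array([ 9.86824946e-01, -1.61787961e-01, -1.33169299e-04,  1.07908299e-03]), 'contact_force': array([ 0.16332243, -0.1398967 ,  0.53207039]), 'wrist_torque': array([ 0.01810388,  0.03225192, -0.01749028]), 'grasp_force': 0.0, 'gripper_width': 85.26969323097576} 18.700000000000003
scene [[349.19178702   0.         257.56300504]
 [  0.         349.19178702 188.14528249]
 [  0.           0.           1.        ]] [0.00538323 0.         0.         0.         0.        ] [[ 6.27000e-01 -3.83000e-01  6.79000e-01 -1.63285e+02]
 [-7.79000e-01 -3.09000e-01  5.45000e-01 -6.98237e+02]
 [ 1.00000e-03 -8.71000e-01 -4.92000e-01  5.73602e+02]
 
[... 218 characters left out ...]
 0.          0.          0.          0.        ] [[ 1.300000e-02 -9.990000e-01  4.200000e-02  4.902030e+02]
 [-1.000000e+00 -1.300000e-02 -6.000000e-03 -1.150150e+02]
 [ 7.000000e-03 -4.200000e-02 -9.990000e-01  1.440982e+03]
 [ 0.000000e+00  0.000000e+00  0.000000e+00  1.000000e+00]] 0.9959615071614584
[[ 4.30505393e-04 -9.62435728e-01 -2.71509271e-01  6.80996489e+01]
 [ 9.99999719e-01  2.47742006e-04  7.07414201e-04 -3.54384569e-01]
 [-6.13576450e-04 -2.71509499e-01  9.62435564e-01 -1.41765330e+02]
 [ 0.00000000e+00  0.00000000e+00  0.00000000e+00  1.00000000e+00]] [[301.09972855   0.         258.55492882]
 [  0.         301.09972855 190.62093097]
 [  0.           0.           1.        ]]
```

View pics/top0.png

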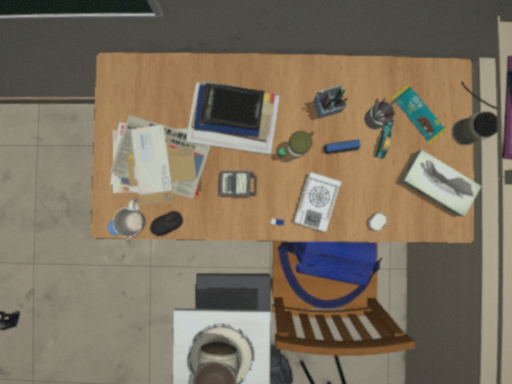

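View pics/scene0.png

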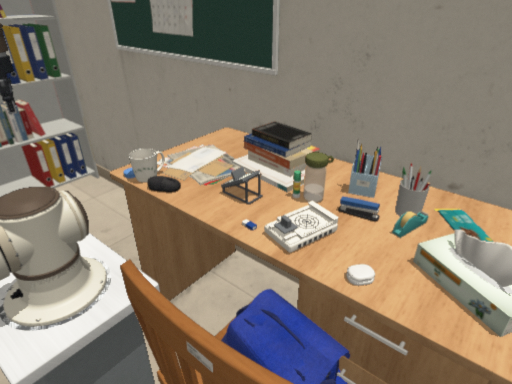

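The top view shows the rack with the cassette near (237,184), the air cleaner near (318,203), the eraser at (277,222) and the bottle at (300,143). Next come enlarged crops.

```bash
cat > h.py <<'E'
import cv2,numpy as np
from scipy.spatial.transform import Rotation as R
from bench import *
def ray(d,px,E=None):
    E=d['extrinsics'] if E is None else E
    p=cv2.undistortPoints(np.array([[px]],float),d['intrinsics'],np.array(d['distortion'],float))[0,0]
    return E[:3,3],E[:3,:3]@np.array([p[0],p[1],1.])
def onplane(d,px,z,E=None):
    o,r=ray(d,px,E); return o+r*(z-o[2])/r[2]
def cloud(d,E=None):
    E=d['extrinsics'] if E is None else E
    h,w=d['range_z'].shape
    g=np.stack(np.meshgrid(np.arange(w),np.arange(h)),-1).reshape(-1,1,2).astype(float)
    p=cv2.undistortPoints(g,d['intrinsics'],np.array(d['distortion'],float))[:,0]
    z=d['range_z'].reshape(-1,1)
    return ((np.c_[p*z,z])@E[:3,:3].T+E[:3,3]).reshape(h,w,3)
def tool(s):
    T=np.eye(4);T[:3,:3]=R.from_quat(s['ee_rot']).as_matrix();T[:3,3]=s['position'];return T
def shot(name='wrist'):
    s=read_state();d=get_image(name)
    E=tool(s)@d['tool_from_camera'] if name=='wrist' else d['extrinsics']
    return s,d,E
E
python3 - <<'E'
import pickle
from h import *
d=pickle.load(open('im0.pkl','rb'))
t=d['top'];s=d['scene']
a=cv2.resize(t['img'][160:240,205:355],(750,400),interpolation=cv2.INTER_CUBIC)
b=cv2.resize(s['img'][160:260,205:355],(300,200),interpolation=cv2.INTER_CUBIC)
cv2.imwrite('pics/c0.png',a[:,:,::-1])
C=cloud(t)
for n,px in dict(rack=(237,184),ac=(318,203),desk=(280,205),book=(240,105),bottle=(300,143),mouse=(166,223)).items():print(n,np.round(C[px[1],px[0]]))
# height map
np.set_printoptions(linewidth=250)
print(np.round(C[166:200:2,214:262:2,2]).astype(int))
E
```

```text
rack [563. -50.  67.]
ac [ 507. -310.   33.]
desk [ 500. -189.    4.]
book [795. -59. 151.]
bottle [ 684. -239.  150.]
mouse [437. 177.  39.]
[[   0    3   -5    1    3    2   -4   -4   -1    2    2    1    4    2 1441    0    5   -5   -1   -2    0   -1   -1    3]
 [   7   -3   -1    3   -3    7   -4    2   -2    2    1   -1   -2    3    5    1    2    4   -1    0   -1    0    7    1]
 [  -4    2    7    1    1    2    4   -3   -2    3   -2    1    3    2    5   -2    5   -3    0   -3    0   -2   -6    0]
 [   4    2   -2    2   41   39   43   46   47   53   57   64   64   71   76   82   79   89   87    4    2    2   -2   -6]
 [   2   -1   -1   34   42   34   41   44   43   52   61   64   66   69   73   77   81   83   82   84    0    0    7    6]
 [  -2   -1   -2   30   33   39   42   76   83   84   70   66   70   70   70   69   79   86   83   78   12    1    0   -2]
 [  -3    4    0   31   34   41   38   84   89   87   74   65   61   61   73   78   80   84   81    4    1   10   -7    1]
 [   2    0 1441   32   38   44   47   79   84   83   67   66   60   67   73   73   79   84   77 
[... 433 characters left out ...]
 86   86   81   63   66   66   71   70   72   82   87   -2   -4    5   11   -1   -2]
 [   0    1    2   28   36   42   50   84   86   82   72   62   72   66   76   75   81   87    1    1    6    6   -2   -3]
 [  -5    0   -1   41   36   46   48   47   52   61   59   62   66   67   77   81   85   81    0    1   13    1   -1    2]
 [   0    1   -1   36   38   41   50   53   57   59   65   64   72   74   75   80   81   85   77   82    3    0    1    7]
 [  -4   -2   -1    3    2    0   -2    2   -1   -1   53   65   71   72   74   82   84   85    2    0    4   -1    2 1441]
 [  -3    6    2    0    4   -4    2    2   -1    1    7   -5   -2    1    4   -5    0    2   -2    2    4    4    1    2]]
```

View pics/c0.png

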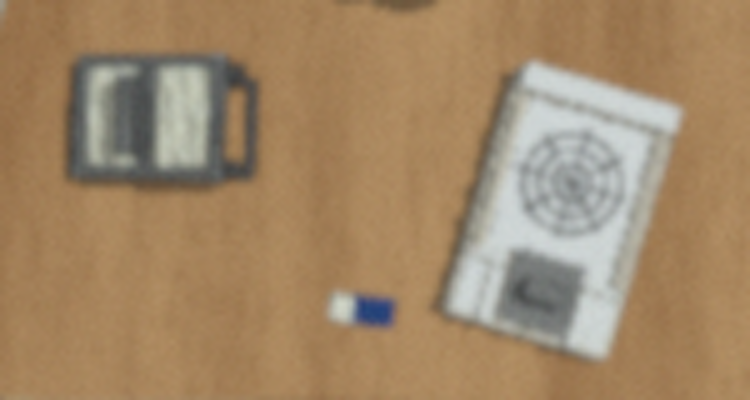

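The crop shows the cassette with its rib at (125,120) and the low end at the left. The cleaner has its lip far away at (600,95) and its catch nearest the robot at (540,298). The eraser is at (360,310).

Run:
```python
import pickle
from h import *
d=pickle.load(open('im0.pkl','rb'));t=d['top'];C=cloud(t)
f=lambda c:(c[0]/5+205-.4,c[1]/5+160-.4)
P=[onplane(t,f(c),40)[:2] for c in((525,62),(682,105),(608,358),(443,312))]
print(np.round(P),[np.linalg.norm(P[i]-P[i-1]) for i in range(4)],np.mean(P,0))
print('knobish',onplane(t,f((540,298)),46))
u=(P[3]+P[2]-P[0]-P[1]);print('bayx ang',np.degrees(np.arctan2(u[1],u[0])))
g=t['img'].astype(int);
m=(C[...,2]>25)&(C[...,2]<120);m[:, :205]=0;m[:,265:]=0;m[:166]=0;m[202:]=0
print('rack pts',np.round(np.percentile(C[m],[1,50,99],axis=0)))
A=C[m];print('rack rect',cv2.minAreaRect(A[:,:2].astype(np.float32)))
for px in((227,173),(234,173),(226,193),(234,194),(213,184)):print(np.round(C[px[1]-1:px[1]+2,px[0]-1:px[0]+2].reshape(-1,3).mean(0)))
```

```text
[[ 607. -281.]
 [ 580. -383.]
 [ 417. -336.]
 [ 446. -230.]] [np.float64(168.96504003898303), np.float64(104.94854251858598), np.float64(169.46894707598986), np.float64(109.83153791641695)] [ 512.44865469 -307.70690648]
knobish [ 455.39338418 -291.5005728    46.        ]
bayx ang 163.17252076005002
rack pts [[526. -98.  29.]
 [566. -44.  69.]
 [606.   9.  89.]]
rack rect ((565.481689453125, -46.124107360839844), (111.9530029296875, 79.53717803955078), 87.93766784667969)
[600. -16.  44.]
[599. -40.  59.]
[535. -14.  45.]
[532. -41.  62.]
[566.  32.   2.]
```

```bash
cat >> h.py <<'E'
def chain(W):
    """W: list of (pos, Rot matrix) ; prints jog entries between successive commanded poses"""
    for (p,A),(q,B) in zip(W[:-1],W[1:]):
        sh=A.T@(np.array(q)-p)/100; rv=R.from_matrix(A.T@B).as_rotvec()/np.radians(60)
        print(np.round(sh,3).tolist(),np.round(rv,3).tolist(),'to',np.round(q,1))
def down(yaw_y):  # tool down, tool y at yaw (deg)
    a=np.radians(yaw_y);y=np.array([np.cos(a),np.sin(a),0]);z=np.array([0,0,-1.]);return np.c_[np.cross(y,z),y,z]
E
python3 - <<'E'
from h import *
s=read_state();T=tool(s)
pts=[(199.4,592.3),(270,520),(345,435),(400,340),(440,230),(470,120),(485,5),(480,-105),(470,-200),(450,-285)]
a=np.linspace(-108.6,-197,10)
chain([(np.array([*p,231 if i==0 else 235.]),down(y)) for i,(p,y) in enumerate(zip(pts,a))])
E
```

```text
[0.9, 0.46, -0.04] [0.0, 0.0, 0.164] to [270. 520. 235.]
[1.064, 0.391, 0.0] [0.0, 0.0, 0.164] to [345. 435. 235.]
[1.02, 0.406, 0.0] [0.0, 0.0, 0.164] to [400. 340. 235.]
[1.086, 0.438, 0.0] [0.0, 0.0, 0.164] to [440. 230. 235.]
[1.091, 0.331, 0.0] [0.0, 0.0, 0.164] to [470. 120. 235.]
[1.121, 0.297, 0.0] [0.0, 0.0, 0.164] to [485.   5. 235.]
[1.063, 0.286, 0.0] [0.0, 0.0, 0.164] to [ 480. -105.  235.]
[0.944, 0.144, 0.0] [0.0, 0.0, 0.164] to [ 470. -200.  235.]
[0.868, 0.092, 0.0] [0.0, 0.0, 0.164] to [ 450. -285.  235.]
```

Emit:
jog_arm --plan '[[85,[0.45,0.23,-0.04],[0,0,0.08]],[85,[0.9,0.46,-0.04],[0,0,0.164]],[85,[0.9,0.46,-0.04],[0,0,0.164]]]'

```text
clock: 0.52
position: [271.7, 517.7, 235.4]
ee_rot: [0.969, -0.248, -0.0, 0.0]
contact_force: [-0.9, 0.4, -0.5]
gripper_width: 84.8
grasp_force: 0.0
```

Emit:
jog_arm --plan '[[85,[0.5,0.2,0],[0,0,0.08]],[85,[1,0.4,0],[0,0,0.164]],[85,[1,0.4,0],[0,0,0.164]]]'

```text
clock: 0.9
position: [340.1, 435.3, 235.3]
ee_rot: [0.944, -0.33, -0.0, 0.0]
contact_force: [-0.7, 0.8, 0.0]
gripper_width: 84.9
grasp_force: 0.0
```

Emit:
jog_arm --plan '[[85,[0.5,0.2,0],[0,0,0.08]],[85,[1,0.4,0],[0,0,0.164]],[85,[1,0.4,0],[0,0,0.164]]]'

```text
clock: 1.27
position: [393.2, 342.4, 235.3]
ee_rot: [0.913, -0.409, -0.0, 0.0]
contact_force: [-0.8, 0.8, -0.8]
gripper_width: 85.1
grasp_force: 0.0
```

Emit:
jog_arm --plan '[[85,[0.5,0.2,0],[0,0,0.08]],[85,[1,0.43,0],[0,0,0.164]],[85,[1,0.43,0],[0,0,0.164]]]'

```text
clock: 1.65
position: [427.5, 239.6, 235.3]
ee_rot: [0.874, -0.485, -0.0, 0.0]
contact_force: [0.1, 1.2, -0.1]
gripper_width: 84.9
grasp_force: 0.0
```

Emit:
jog_arm --plan '[[85,[0.5,0.2,0],[0,0,0.08]],[85,[1,0.33,0],[0,0,0.164]],[85,[1,0.33,0],[0,0,0.164]]]'

```text
clock: 2.02
position: [452.9, 137.9, 235.3]
ee_rot: [0.83, -0.558, 0.0, -0.0]
contact_force: [-0.4, 0.5, -0.0]
gripper_width: 84.9
grasp_force: 0.0
```

Emit:
jog_arm --plan '[[85,[0.5,0.2,0],[0,0,0.08]],[85,[1,0.3,0],[0,0,0.164]],[85,[1,0.3,0],[0,0,0.164]]]'

```text
clock: 2.4
position: [463.0, 34.2, 235.2]
ee_rot: [0.779, -0.627, 0.0, -0.0]
contact_force: [-0.7, 0.3, 1.0]
gripper_width: 85.0
grasp_force: 0.0
```

Tracks well. I'll take a wrist shot here for the rack, then continue to the cleaner.

Run:
```python
from h import *
import pickle
s,d,E=shot();pickle.dump((s,d,E),open('w1.pkl','wb'));cv2.imwrite('pics/w1.png',d['img'][:,:,::-1])
print(np.round(cloud(d,E)[0:384:60,0:512:60,2]))
T=tool(s);p=s['position'];A=T[:3,:3]
y0=np.degrees(np.arctan2(A[1,1],A[0,1]));print(y0)
pts=[p[:2],(475,-60),(475,-150),(460,-235),(450,-287)];a=np.linspace(y0%360-360,163-360,5)
chain([(np.array([*q,235.]),down(y)) for q,y in zip(pts,a)])
```

```text
[[  82.   22.   -1.    1.   -2.   -1.   -2. -304. -300.]
 [  72.   20.   -2.   66.   -0.   -2. -750. -302. -188.]
 [  45.   19.   -1.   32.   -2.    1. -651. -332. -145.]
 [  -1.   11.   12.    3.   -1.   -0. -649. -250.  -94.]
 [  -2.   16.   15.   14.   14.   -1.  254. -750.   -1.]
 [   7.   19.  297.   12.   -3. -750.  267.  297.  298.]
 [ 319.  302.  325.  327.  320.  319.  325.  300.  304.]]
-167.71329318225668
[0.946, 0.083, 0.0] [0.0, 0.0, 0.122] to [475. -60. 235.]
[0.897, 0.078, 0.0] [0.0, 0.0, 0.122] to [ 475. -150.  235.]
[0.855, 0.115, 0.0] [0.0, 0.0, 0.122] to [ 460. -235.  235.]
[0.529, 0.011, 0.0] [0.0, 0.0, 0.122] to [ 450. -287.  235.]
```

View pics/w1.png

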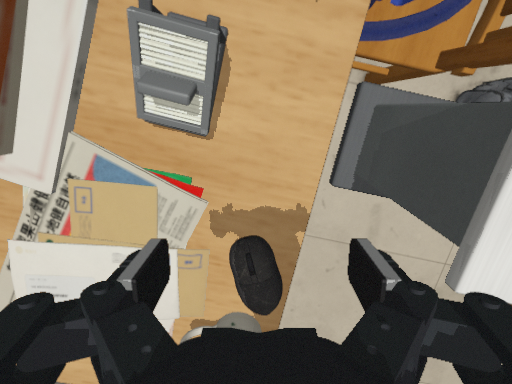

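The wrist view shows the cassette on the rack, with its rib near (165,88) and its lower end at (175,125). The mouse is at (256,275).

Emit:
jog_arm --plan '[[85,[0.5,0.04,0],[0,0,0.06]],[85,[0.94,0.08,0],[0,0,0.122]],[85,[0.94,0.08,0],[0,0,0.122]]]'

```text
clock: 2.82
position: [475.5, -58.8, 235.1]
ee_rot: [0.737, -0.675, -0.0, -0.0]
contact_force: [-0.2, -0.2, 0.7]
gripper_width: 85.0
grasp_force: 0.0
```

Emit:
jog_arm --plan '[[85,[0.5,0.04,0],[0,0,0.06]],[85,[0.9,0.08,0],[0,0,0.122]],[85,[0.9,0.08,0],[0,0,0.122]]]'

```text
clock: 3.2
position: [475.4, -149.0, 235.0]
ee_rot: [-0.693, 0.721, 0.0, 0.0]
contact_force: [1.0, 0.3, 0.5]
gripper_width: 85.0
grasp_force: 0.0
```

Emit:
jog_arm --plan '[[85,[0.5,0.06,0],[0,0,0.06]],[85,[0.85,0.12,0],[0,0,0.122]],[85,[0.85,0.12,0],[0,0,0.122]]]'

```text
clock: 3.58
position: [459.9, -233.2, 235.1]
ee_rot: [-0.646, 0.764, 0.0, 0.0]
contact_force: [0.4, 0.7, 0.1]
gripper_width: 85.0
grasp_force: 0.0
```

Emit:
jog_arm --plan '[[60,[0.3,0.01,0],[0,0,0.06]],[60,[0.53,0.01,0],[0,0,0.122]],[60,[0.53,0.01,0],[0,0,0.122]]]'

```text
clock: 3.95
position: [450.3, -284.8, 235.1]
ee_rot: [-0.596, 0.803, 0.0, 0.0]
contact_force: [0.1, -0.0, 0.2]
gripper_width: 60.0
grasp_force: 0.0
```

Run:
```python
from h import *
import pickle
s,d,E=shot();pickle.dump((s,d,E),open('w2.pkl','wb'));cv2.imwrite('pics/w2.png',d['img'][:,:,::-1])
print(s['position'],np.round(tool(s),3))
```

```text
[ 450.33396364 -284.78238783  235.13929122] [[-2.89000e-01 -9.57000e-01  0.00000e+00  4.50334e+02]
 [-9.57000e-01  2.89000e-01  0.00000e+00 -2.84782e+02]
 [-0.00000e+00 -0.00000e+00 -1.00000e+00  2.35139e+02]
 [ 0.00000e+00  0.00000e+00  0.00000e+00  1.00000e+00]]
```

View pics/w2.png

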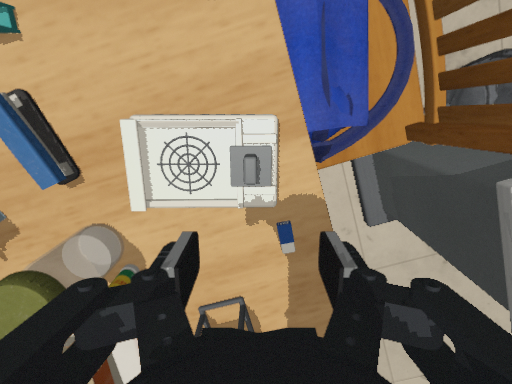

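The wrist view shows the cleaner nearly axis-aligned. The lip is on the left with its edge near column 144, and the knob is at (252,167). The eraser is at (287,237), under the open-finger zone.

Run:
```python
from h import *
import pickle
s,d,E=pickle.load(open('w2.pkl','rb'));C=cloud(d,E);g=d['img'].astype(int)
sub=np.zeros(g.shape[:2],bool);sub[105:220,115:285]=1
k=sub&(C[...,2]>60)&(C[...,2]<80);print('knob n',k.sum(),C[k].mean(0),cv2.minAreaRect(C[k][:,:2].astype(np.float32)))
gray=sub&(g.max(2)-g.min(2)<25)&(g.max(2)<165)&(g.max(2)>60);gray[:,:228]=0
ys,xs=np.where(gray);print('gray',xs.min(),xs.max(),ys.min(),ys.max())
P=np.array([onplane(d,q,47,E)[:2] for q in zip(xs,ys)],np.float32);r=cv2.minAreaRect(P);print('tongue',r)
w=sub&(C[...,2]>22)
A=C[w][:,:2].astype(np.float32);print('body',cv2.minAreaRect(A))
# gradient profiles along rows/cols
gr=cv2.cvtColor(d['img'],cv2.COLOR_RGB2GRAY).astype(int)
print('row 140-150',gr[140:145,118:285].mean(0).astype(int).tolist())
print('row 195',gr[194:197,118:285].mean(0).astype(int).tolist())
print('col 155-160 & 215-220');print(gr[108:218,212:220].mean(1).astype(int).tolist())
print(gr[108:218,150:156].mean(1).astype(int).tolist())
lip=np.round(np.median(C[130:200,120:150,2],0));print(lip)
```

```text
knob n 371 [ 456.85278737 -291.92927927   68.89015257] ((457.4928894042969, -291.4280090332031), (28.970199584960938, 13.693973541259766), 73.09922790527344)
gray 228 277 114 206
tongue ((454.20562744140625, -294.87286376953125), (102.93548583984375, 55.13684844970703), 73.08281707763672)
body ((508.47149658203125, -309.73919677734375), (120.13451385498047, 171.15292358398438), 74.29106140136719)
row 140-150 [156, 156, 155, 156, 194, 219, 225, 224, 225, 224, 225, 225, 225, 224, 225, 225, 224, 225, 224, 212, 170, 146, 166, 166, 166, 166, 166, 166, 189, 219, 225, 224, 225, 225, 225, 225, 225, 225, 225, 225, 224, 225, 225, 225, 225, 220, 187, 168, 179, 184, 166, 159, 165, 165, 170, 188, 198, 209, 225, 225, 225, 225, 225, 225, 225, 224, 219, 209, 138, 122, 214, 219, 220, 225, 226, 225, 225, 225, 225, 224, 219, 204, 193, 181, 164, 170, 164, 168, 184, 169, 157, 190, 225, 225, 225, 226, 225, 226, 226, 225, 226, 225, 225, 226, 225, 225, 225, 225, 226, 225, 225, 225, 225, 226, 225, 226, 225, 196, 224, 226, 226, 225, 225, 213, 144, 200, 211, 211, 219, 212, 211, 211, 211, 211, 219, 202, 211, 21
[... 1538 characters left out ...]
, 170, 170, 169, 169, 170]
[157, 158, 159, 159, 160, 156, 142, 178, 207, 215, 213, 179, 218, 203, 197, 192, 191, 191, 194, 203, 196, 225, 224, 224, 225, 225, 225, 225, 225, 225, 225, 225, 224, 225, 225, 225, 225, 225, 225, 225, 225, 225, 225, 225, 225, 225, 225, 225, 225, 225, 225, 225, 225, 225, 225, 225, 225, 225, 225, 225, 225, 225, 225, 225, 225, 219, 224, 225, 225, 219, 219, 219, 225, 220, 219, 210, 209, 200, 217, 210, 209, 200, 199, 208, 209, 200, 199, 198, 207, 200, 198, 155, 144, 195, 212, 213, 213, 213, 199, 170, 167, 168, 168, 168, 168, 169, 169, 170, 170, 170]
[-1. -1. -1. -1.  0. 46. 46. 46. 47. 46. 46. 47. 47. 47. 47. 47. 47. 47.
 46. 46. 46. 45. 30. 30. 29. 29. 29. 29. 29. 29.]
```

Run:
```python
from h import *
import pickle
s,d,E=pickle.load(open('w2.pkl','rb'));g=cv2.cvtColor(d['img'],cv2.COLOR_RGB2GRAY).astype(float)
L=[onplane(d,q,47.5,E) for q in((137.6,142),(143.7,195))];v=L[0]-L[1];print('lip',L,np.degrees(np.arctan2(v[1],v[0])))
W=[onplane(d,q,30,E) for q in((242,142),(243,195))];v=W[0]-W[1];print('endwall',W,np.degrees(np.arctan2(v[1],v[0])))
for c0 in (153,216):
  Q=[onplane(d,q,30,E) for q in((c0,127.5),(c0,199.2))];print('sides',Q,np.linalg.norm(Q[0]-Q[1]))
ex=np.array([np.cos(np.radians(163.1)),np.sin(np.radians(163.1))]);ey=np.array([-ex[1],ex[0]])
for n,Z in(('lip',L),('wall',W)):print(n,[(z[:2]@ex,z[:2]@ey) for z in Z])
for c0 in(153,216):print([onplane(d,(c0,r),30,E)[:2]@ey for r in(127.5,199.2)])
k=np.array([457.5,-291.4]);print('knob',k@ex,k@ey)
```

```text
lip [array([ 566.20640394, -351.44301803,   47.5       ]), array([ 583.16903408, -294.05106192,   47.5       ])] -106.4654464280391
endwall [array([ 459.50594043, -317.37441251,   30.        ]), array([ 477.5224289 , -256.74479898,   30.        ])] -106.54966320830492
sides [array([ 550.52912161, -361.58177974,   30.        ]), array([ 582.70564855, -282.97435943,   30.        ])] 84.9379503760723
sides [array([ 482.6720103 , -341.29629348,   30.        ]), array([ 510.27975308, -261.10744169,   30.        ])] 84.80825085587941
lip [(np.float64(-643.9192349330601), np.float64(171.66801001488204)), (np.float64(-643.4653423406637), np.float64(111.82353300995283))]
wall [(np.float64(-531.9229636648288), np.float64(170.0887642710117)), (np.float64(-531.5362229195925), np.float64(106.84009373230866))]
[np.float64(185.9263353151135), np.float64(101.35990078867066)]
[np.float64(186.24311761005657), np.float64(101.49170353827104)]
knob -522.4528339208862 145.8192248231863
```

Emit:
jog_arm --plan '[[60,[0.04,-0.09,0.5],[0,0,0]],[60,[0.04,-0.09,1],[0,0,0]],[60,[0.04,-0.09,1],[0,0,0]]]'

```text
clock: 4.38
position: [454.9, -289.9, 132.0]
ee_rot: [-0.596, 0.803, 0.004, -0.002]
contact_force: [0.2, 0.0, -0.9]
gripper_width: 60.1
grasp_force: 0.0
```

Emit:
jog_arm --plan '[[60,[0,0,0.4],[0,0,0]],[60,[0,0,0.7],[0,0,0]],[60,[0,0,0.83],[0,0,0]],[60,[0,0,0.83],[0,0,0]],[0,[0,0,0.83],[0,0,0]],[0,[0,0,0.83],[0,0,0]],[0,[0,0,0.83],[0,0,0]],[0,[0,0,0.83],[0,0,0]],[0,[0,0,0.83],[0,0,0]]]'

```text
clock: 5.5
position: [457.6, -292.7, 53.5]
ee_rot: [-0.596, 0.803, -0.001, 0.0]
contact_force: [-0.5, 1.7, 6.7]
gripper_width: 12.7
grasp_force: 60.2
```

Emit:
jog_arm --plan '[[0,[0,0.05,0],[0,0,0]],[0,[0,0.1,0],[0,0,0]],[0,[0,0.15,0],[0,0,0]],[0,[0,0.18,0],[0,0,0]],[0,[0,0.19,0],[0,0,0]],[0,[0,0.19,0],[0,0,0]]]'

```text
clock: 6.25
position: [439.9, -287.4, 53.5]
ee_rot: [-0.596, 0.803, -0.002, 0.001]
contact_force: [1.0, -0.1, 5.9]
gripper_width: 12.3
grasp_force: 60.3
```

Emit:
jog_arm --plan '[[0,[0,0.01,0],[0,0,0]],[0,[0,0.02,0],[0,0,0]],[0,[0,0.02,0],[0,0,0]]]'

```text
clock: 6.62
position: [439.4, -287.3, 53.5]
ee_rot: [-0.596, 0.803, -0.003, 0.002]
contact_force: [4.4, -2.3, 4.5]
gripper_width: 12.7
grasp_force: 60.1
```

Emit:
jog_arm --plan '[[45,[0,-0.01,0],[0,0,0]],[45,[0,-0.01,0],[0,0,0]],[45,[0,-0.01,-0.4],[0,0,0]],[45,[0,-0.01,-0.9],[0,0,0]],[45,[0,-0.01,-1],[0,0,0]],[45,[0,-0.01,-1],[0,0,0]]]'

```text
clock: 7.38
position: [436.9, -286.2, 152.0]
ee_rot: [-0.595, 0.804, 0.001, 0.0]
contact_force: [1.2, 0.1, -0.4]
gripper_width: 45.0
grasp_force: 0.0
```

Run:
```python
from h import *
import pickle
s,d,E=pickle.load(open('w1.pkl','rb'));C=cloud(d,E)
sub=np.zeros(C.shape[:2],bool);sub[8:140,125:225]=1
m=sub&(C[...,2]>20);A=C[m];print(len(A),cv2.minAreaRect(A[:,:2].astype(np.float32)))
X=A
for i in range(8):
    c=X.mean(0);n=np.linalg.svd(X-c,full_matrices=0)[2][2];n*=np.sign(n[2]);r=(A-c)@n;X=A[np.abs(r)<3]
print('n',n,np.degrees(np.arccos(n[2])),'c',c,len(X))
rib=A[(r>15)&(r<32)];print('rib',len(rib),rib.mean(0),np.percentile((rib-c)@n,[50,90,98]))
s=read_state();p=s['position'];A=tool(s)[:3,:3];print(p)
chain([(p,A),(np.array([480,-250,230.]),down(145)),(np.array([520,-160,230.]),down(125)),(np.array([545,-75,230.]),down(106)),(np.array([560,-35,230.]),down(90))])
```

```text
9464 ((541.3731079101562, -42.34059524536133), (112.08293151855469, 129.1306610107422), 87.97871398925781)
n [0.03147567 0.50477078 0.8626794 ] 30.381230284514498 c [562.91394127 -47.12828021  62.78989575] 7102
rib 1025 [565.00960945 -27.15169582  81.42526179] [28.49685962 30.31107422 31.08186755]
[ 436.90116615 -286.22684192  152.03916542]
[-0.473, -0.306, -0.78] [0.001, 0.0, 0.301] to [ 480. -250.  230.]
[-0.967, 0.189, 0.0] [0.0, 0.0, 0.333] to [ 520. -160.  230.]
[-0.692, 0.553, 0.0] [0.0, 0.0, 0.317] to [545. -75. 230.]
[-0.254, 0.343, 0.0] [0.0, 0.0, 0.267] to [560. -35. 230.]
```

Run:
```python
from h import *
s=read_state();p=s['position'];A=tool(s)[:3,:3]
n=np.array([0.0315,.504,.863]);n=np.array([np.sin(np.radians(30))*np.cos(np.radians(87)),np.sin(np.radians(30))*np.sin(np.radians(87)),np.cos(np.radians(30))])
z=-n;x=np.cross(down(87)[:,1],[0,0,-1.]);y=np.cross(z,x);B=np.c_[x,y,z];print(B)
np.save('B.npy',B)
t=np.array([565,-27,81])+n*120
chain([(p,A),(np.array([480,-250,230.]),down(145)),(np.array([520,-160,230.]),down(125)),(np.array([545,-75,230.]),down(106)),(np.array([560,-10,230.]),down(87)),(t,B)])
```

```text
[[-0.99862953  0.04532427 -0.02616798]
 [ 0.05233596  0.86483855 -0.49931477]
 [ 0.         -0.5        -0.8660254 ]]
[-0.473, -0.306, -0.78] [0.001, 0.0, 0.301] to [ 480. -250.  230.]
[-0.967, 0.189, 0.0] [0.0, 0.0, 0.333] to [ 520. -160.  230.]
[-0.692, 0.553, 0.0] [0.0, 0.0, 0.317] to [545. -75. 230.]
[-0.323, 0.583, 0.0] [0.0, 0.0, 0.317] to [560. -10. 230.]
[-0.059, 0.433, 0.451] [0.5, -0.0, 0.0] to [568.1  32.9 184.9]
```

Emit:
jog_arm --plan '[[45,[-0.2,-0.15,-0.5],[0,0,0.15]],[45,[-0.47,-0.31,-0.78],[0,0,0.3]],[45,[-0.47,-0.31,-0.78],[0,0,0.3]]]'

```text
clock: 7.75
position: [482.3, -249.7, 230.3]
ee_rot: [-0.463, 0.886, -0.0, 0.0]
contact_force: [-0.3, 0.6, -0.3]
gripper_width: 45.1
grasp_force: 0.0
```

Emit:
jog_arm --plan '[[45,[-0.5,0.1,0],[0,0,0.17]],[45,[-0.97,0.19,0],[0,0,0.33]],[45,[-0.97,0.19,0],[0,0,0.33]]]'

```text
clock: 8.12
position: [520.1, -158.2, 227.1]
ee_rot: [-0.305, 0.952, 0.001, -0.003]
contact_force: [-0.4, 0.3, -0.1]
gripper_width: 45.3
grasp_force: 0.0
```

Emit:
jog_arm --plan '[[45,[-0.35,0.27,0],[0,0,0.17]],[45,[-0.69,0.55,0],[0,0,0.32]],[45,[-0.69,0.55,0],[0,0,0.32]]]'

```text
clock: 8.5
position: [544.5, -74.5, 227.9]
ee_rot: [-0.141, 0.99, 0.0, -0.002]
contact_force: [0.4, 0.2, -0.1]
gripper_width: 45.3
grasp_force: 0.0
```

Emit:
jog_arm --plan '[[45,[-0.16,0.3,0],[0,0,0.17]],[45,[-0.32,0.58,0],[0,0,0.32]],[45,[-0.32,0.58,0],[0,0,0.32]]]'

```text
clock: 8.88
position: [559.4, -11.0, 228.5]
ee_rot: [0.026, 1.0, -0.0, -0.002]
contact_force: [-0.2, 0.8, -0.4]
gripper_width: 45.4
grasp_force: 0.0
```

Emit:
jog_arm --plan '[[45,[-0.02,0.2,0.2],[0.17,0,0]],[45,[-0.04,0.3,0.3],[0.34,0,0]],[45,[-0.06,0.43,0.45],[0.5,0,0]],[45,[-0.06,0.43,0.45],[0.5,0,0]],[45,[-0.06,0.43,0.45],[0.5,0,0]]]'

```text
clock: 9.5
position: [568.1, 30.3, 184.8]
ee_rot: [0.026, 0.966, -0.259, -0.008]
contact_force: [-0.1, -0.6, 0.7]
gripper_width: 45.2
grasp_force: 0.0
```

Run:
```python
from h import *
import pickle
s,d,E=shot();pickle.dump((s,d,E),open('w3.pkl','wb'));cv2.imwrite('pics/w3.png',d['img'][:,:,::-1])
print(s['position'],s['joints']);print(np.round(tool(s)[:3,:3]-np.load('B.npy'),3))
```

```text
[568.14717607  30.30291401 184.81074202] [ 0.53953261  0.41744298 -0.32995625  0.46312126 -1.17888495 -2.42162972]
[[ 0.     0.001 -0.004]
 [ 0.003 -0.     0.   ]
 [ 0.003  0.    -0.   ]]
```

View pics/w3.png

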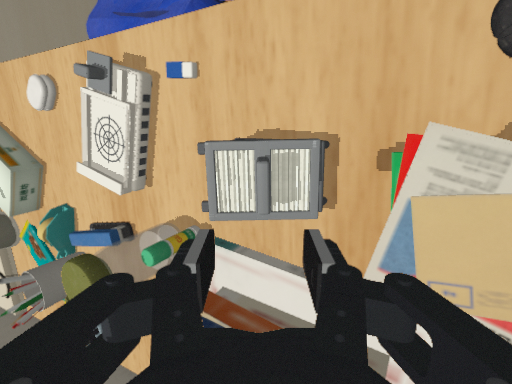

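The view is square onto the cassette. Its frame spans columns 207–322 and rows 139–219, and the rib is at (264,188).

```bash
cat > cas.py <<'E'
from h import *
import pickle
s,d,E=pickle.load(open('w3.pkl','rb'));T=tool(s);M=np.array(d['tool_from_camera']);C=cloud(d,M)  # tool coords
W=cloud(d,E)
sub=np.zeros(C.shape[:2],bool);sub[130:226,200:330]=1
m=sub&(W[...,2]>22);A=C[m];X=A
for i in range(8):
    c=X.mean(0);n=np.linalg.svd(X-c,full_matrices=0)[2][2];n*=-np.sign(n[2]);r=(A-c)@n;X=A[np.abs(r)<3]
print('n tool',n,'c',c)
rib=A[(r>20)&(r<34)];print('rib',len(rib),cv2.minAreaRect(rib[:,:2].astype(np.float32)),rib[:,2].mean())
g=cv2.cvtColor(d['img'],cv2.COLOR_RGB2GRAY).astype(int)
print('row150',g[148:152,198:332].mean(0).astype(int).tolist())
print('row212',g[210:214,198:332].mean(0).astype(int).tolist())
print('col232',g[130:230,228:236].mean(1).astype(int).tolist())
print('col300',g[130:230,296:304].mean(1).astype(int).tolist())
print('rib rows col',g[145:225,262:266].mean(1).astype(int).tolist())
print('rib cols',g[180:190,245:285].mean(0).astype(int).tolist())
E
python3 cas.py
```

```text
n tool [-0.02320953  0.00311892 -0.99972576] c [  4.9297186    6.80552464 144.79675853]
rib 725 ((-0.8673324584960938, 4.352524280548096), (11.57770824432373, 49.50029373168945), 89.5420913696289) 115.349325545369
row150 [100, 99, 99, 99, 99, 99, 93, 138, 139, 138, 136, 134, 132, 131, 130, 113, 121, 146, 135, 127, 156, 154, 155, 156, 148, 147, 164, 167, 149, 126, 140, 158, 160, 156, 142, 141, 159, 172, 162, 128, 140, 145, 165, 166, 151, 137, 138, 172, 181, 137, 143, 177, 177, 176, 167, 156, 140, 133, 132, 133, 134, 134, 130, 131, 131, 130, 131, 131, 131, 129, 128, 128, 98, 147, 142, 159, 156, 185, 191, 176, 131, 152, 184, 185, 181, 162, 163, 178, 197, 198, 136, 147, 155, 189, 190, 179, 148, 148, 205, 208, 169, 150, 198, 198, 198, 192, 172, 169, 203, 206, 193, 153, 131, 134, 133, 132, 131, 130, 128, 127, 127, 107, 66, 67, 92, 80, 69, 102, 107, 114, 116, 115, 115, 114]
row212 [175, 177, 178, 173, 145, 133, 133, 132, 131, 130, 125, 137, 134, 133, 131, 130, 128, 128, 113, 79, 146, 161, 120, 121, 127, 138, 169, 153, 144, 151, 180, 141, 115, 125, 145, 146, 166, 148, 143, 172, 173, 122, 125
[... 1383 characters left out ...]
 128, 128, 128, 128, 128, 126, 154, 169, 170, 170, 169, 169, 169, 169, 168, 168, 167]
rib rows col [131, 131, 131, 131, 130, 130, 131, 131, 131, 130, 124, 98, 66, 61, 63, 65, 94, 110, 119, 129, 130, 130, 130, 129, 129, 130, 129, 129, 130, 128, 129, 129, 129, 129, 129, 129, 129, 130, 129, 128, 129, 129, 129, 128, 129, 129, 128, 129, 129, 128, 128, 128, 128, 128, 128, 129, 128, 128, 128, 128, 128, 128, 128, 129, 128, 128, 128, 129, 122, 116, 127, 130, 128, 128, 124, 162, 167, 166, 167, 167]
rib cols [205, 235, 236, 154, 159, 175, 220, 228, 205, 167, 141, 122, 133, 137, 137, 136, 135, 132, 130, 128, 126, 125, 112, 93, 73, 79, 144, 160, 166, 167, 173, 179, 179, 141, 175, 179, 174, 162, 165, 167]
```

Emit:
jog_arm --plan '[[45,[-0.01,0.043,0.5],[0,0,0]],[45,[-0.01,0.043,0.9],[0,0,0]],[45,[-0.01,0.043,1],[0,0,0]],[45,[-0.01,0.043,1],[0,0,0]]]'

```text
clock: 10.05
position: [567.7, -15.3, 97.7]
ee_rot: [0.027, 0.966, -0.258, -0.006]
contact_force: [-0.7, -0.1, -0.1]
gripper_width: 44.8
grasp_force: 0.0
```

Emit:
jog_arm --plan '[[45,[0,0,0.2],[0,0,0]],[45,[0,0,0.4],[0,0,0]],[45,[0,0,0.4],[0,0,0]],[45,[0,0,0.4],[0,0,0]]]'

```text
clock: 10.55
position: [567.5, -33.6, 63.6]
ee_rot: [0.026, 0.966, -0.258, -0.005]
contact_force: [0.1, 0.0, -0.1]
gripper_width: 45.2
grasp_force: 0.0
```

Emit:
jog_arm --plan '[[0,[0,0,0],[0,0,0]],[0,[0,0,0],[0,0,0]],[0,[0,0,0],[0,0,0]],[0,[0,0,0],[0,0,0]]]'

```text
clock: 11.05
position: [566.2, -35.3, 63.8]
ee_rot: [0.026, 0.965, -0.26, -0.007]
contact_force: [-0.5, -2.5, 6.0]
gripper_width: 11.0
grasp_force: 60.0
```

Emit:
jog_arm --plan '[[0,[0,0,-0.1],[0,0,0]],[0,[0,0,-0.4],[0,0,0]],[0,[0,0,-0.7],[0,0,0]],[0,[0,0,-1],[0,0,0]],[0,[0,0,-1],[0,0,0]]]'

```text
clock: 11.68
position: [570.4, 17.7, 150.3]
ee_rot: [0.026, 0.966, -0.257, -0.004]
contact_force: [-0.0, -0.5, -2.3]
gripper_width: 11.0
grasp_force: 59.1
```

Emit:
jog_arm --plan '[[0,[0,-0.2,-0.3],[-0.17,0,0]],[0,[0,-0.3,-0.5],[-0.34,0,0]],[0,[0,-0.4,-0.7],[-0.5,0,0]],[0,[0,-0.4,-0.7],[-0.5,0,0]],[0,[0,-0.4,-0.7],[-0.5,0,0]]]'

```text
clock: 12.3
position: [567.5, 15.3, 227.1]
ee_rot: [0.028, 1.0, -0.001, -0.002]
contact_force: [0.2, 0.3, -1.2]
gripper_width: 10.9
grasp_force: 59.3
```

Run:
```python
from h import *
import pickle
s,d,E=shot();pickle.dump((s,d,E),open('w4.pkl','wb'));cv2.imwrite('pics/w4.png',d['img'][:,:,::-1])
print(s['position'],s['joints'],s['contact_force'],s['gripper_width']);print(np.round(tool(s)[:3,:3],3))
C=cloud(d,np.array(d['tool_from_camera']))
m=(C[...,2]<40)&(C[...,2]>-15)&(np.abs(C[...,1])<75)&(np.abs(C[...,0])<60)
print(m.sum());A=C[m];print(np.percentile(A,[1,10,50,90,99],axis=0).round(1))
```

```text
[567.46659502  15.28289219 227.05829933] [ 3.12739751e-01  2.92657377e-01 -1.40012042e-01  9.19537976e-04
 -1.14256683e+00 -1.93938239e+00] [ 0.17270459  0.33258651 -1.19707502] 10.933073809063426
[[-0.998  0.055 -0.004]
 [ 0.055  0.998 -0.002]
 [ 0.004 -0.002 -1.   ]]
18916
[[-19.1 -52.9 -12. ]
 [ -8.  -45.2   5.3]
 [ 18.4   0.2   7.5]
 [ 37.8  46.2   9.7]
 [ 40.7  53.8  11.8]]
```

View pics/w4.png

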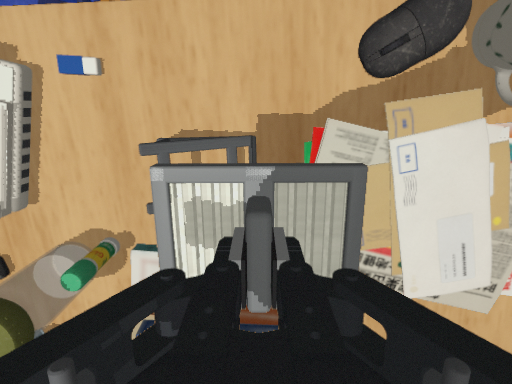

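The cassette is held square. Its frame spans columns 152–366, with the top edge at row 164, and the rack is clear. Next I measure the grasp offset and plan the insertion.

Run:
```python
from h import *
import pickle
s,d,E=pickle.load(open('w4.pkl','rb'));M=np.array(d['tool_from_camera']);C=cloud(d,M)
m=np.zeros(C.shape[:2],bool);m[166:180,160:360]=1;m[166:265,155:167]=1;m[166:265,352:363]=1
A=C[m&(np.abs(C[...,2]-8)<6)];c=np.median(A,0);A=A[np.abs(A[:,2]-c[2])<5]
k=np.linalg.lstsq(np.c_[A[:,:2],np.ones(len(A))],A[:,2],rcond=None)[0];print('face z = ',k)
g=cv2.cvtColor(d['img'],cv2.COLOR_RGB2GRAY).astype(int)
for c0 in(175,215,300,345):
    col=g[150:180,c0-2:c0+3].mean(1);e=150+np.argmax(np.abs(np.diff(col)))+.5
    print('top',c0,e,onplane(d,(c0,e),k[2],M).round(1), col.astype(int).tolist())
for r0 in(185,220,255):
    row=g[r0-2:r0+3].mean(0);print(r0,row[143:172].astype(int).tolist(),row[350:380].astype(int).tolist())
for q in((152,185),(366,185),(155,255),(365,255)):print(q,onplane(d,q,k[2],M).round(1))
```

```text
face z =  [ 8.57992233e-03 -3.07494669e-04  5.64815880e+00]
top 175 152.5 [ 47.1 -40.5   5.6] [89, 86, 82, 162, 168, 168, 168, 168, 168, 168, 167, 168, 168, 123, 65, 56, 87, 116, 132, 146, 145, 145, 144, 144, 143, 142, 143, 142, 142, 141]
top 215 162.5 [ 42.2 -21.1   5.6] [162, 163, 162, 161, 159, 159, 160, 159, 160, 160, 160, 161, 161, 100, 61, 56, 97, 117, 133, 143, 143, 144, 142, 142, 141, 140, 141, 141, 140, 140]
top 300 162.5 [42.2 21.   5.6] [102, 102, 102, 101, 101, 101, 101, 101, 102, 101, 102, 103, 93, 61, 58, 61, 77, 85, 91, 91, 91, 91, 91, 91, 91, 90, 89, 90, 90, 88]
top 345 162.5 [42.2 43.2  5.6] [195, 195, 194, 184, 171, 168, 169, 163, 159, 174, 189, 192, 193, 84, 58, 65, 79, 87, 92, 92, 91, 92, 90, 90, 90, 90, 90, 90, 89, 90]
185 [166, 165, 166, 167, 167, 167, 166, 160, 134, 135, 142, 142, 143, 143, 144, 144, 145, 146, 146, 147, 147, 146, 138, 119, 96, 73, 122, 198, 214] [75, 84, 91, 94, 93, 92, 92, 92, 92, 90, 90, 92, 89, 89, 89, 84, 152, 173, 173, 173, 173, 173, 173, 173, 173, 173, 173, 173, 174, 174]
220 [161, 163, 163, 163, 165, 165, 166, 166, 165, 164, 162, 149, 127, 138, 139, 140, 140, 141, 142, 142, 144, 143, 143, 143, 143, 137, 120, 97, 88] [90, 92, 90, 91, 90, 90, 89, 88, 89, 88, 88, 88, 84, 153, 173, 174, 173, 173, 172, 173, 172, 173, 173, 173, 173, 172, 173, 173, 173, 172]
255 [207, 207, 207, 208, 208, 208, 209, 209, 209, 210, 210, 210, 209, 209, 195, 142, 130, 137, 138, 138, 139, 139, 139, 138, 138, 138, 139, 138, 133] [88, 88, 88, 86, 87, 88, 87, 87, 86, 91, 104, 115, 135, 167, 179, 168, 150, 139, 131, 139, 149, 150, 152, 157, 157, 162, 175, 180, 176, 172]
(152, 185) [ 30.7 -53.3   5.6]
(366, 185) [30.7 54.6  5.6]
(155, 255) [ -8.3 -55.4   5.6]
(365, 255) [-8.2 57.8  5.6]
```

```bash
cat > ins.py <<'E'
from h import *
c=np.array([528.1,-310.7,30.]);YAW=163.3;OFF=np.array([0,.3,10.8])
a=np.radians(YAW);ex=np.array([np.cos(a),np.sin(a),0]);ez=np.array([0,0,1.]);ey=np.cross(ez,ex)
def pose(xl,zl,th,dy=0):   # bottom edge of low end at bay (xl,zl), tilt th deg
    t=np.radians(th);y=np.cos(t)*ex+np.sin(t)*ez;z=np.sin(t)*ex-np.cos(t)*ez;A=np.c_[np.cross(y,z),y,z]
    ctr=c+xl*ex+zl*ez+dy*ey+55*y-5*z
    return ctr-A@OFF,A
def bay(s):  # cassette centre in bay frame from state, tilt
    T=tool(s);q=T[:3,3]+T[:3,:3]@OFF-c;return np.array([q@ex,q@ey,q@ez]),np.degrees(np.arcsin(T[2,1])),np.degrees(np.arctan2(T[1,1],T[0,1]))
E
python3 - <<'E'
from ins import *
s=read_state();T=tool(s)
W=[(T[:3,3],T[:3,:3]),(np.array([545,-75,230.]),down(106)),(np.array([520,-160,230.]),down(125)),(np.array([515,-240,225.]),down(144)),(np.array([515,-300,215.]),down(YAW)),pose(-42,70,13),pose(-43,20,13)]
chain(W)
E
```

```text
[0.174, -0.918, -0.031] [-0.002, -0.005, -0.319] to [545. -75. 230.]
[0.475, -0.748, 0.0] [0.0, 0.0, -0.317] to [ 520. -160.  230.]
[0.5, -0.627, 0.05] [0.0, 0.0, -0.317] to [ 515. -240.  225.]
[0.485, -0.353, 0.1] [0.0, 0.0, -0.322] to [ 515. -300.  215.]
[0.065, -0.079, 0.873] [-0.217, 0.0, 0.0] to [ 520.7 -308.5  127.7]
[0.0, -0.122, 0.485] [0.0, 0.0, 0.0] to [ 521.6 -308.8   77.7]
```

Emit:
jog_arm --plan '[[0,[0.08,-0.45,-0.03],[0,0,-0.16]],[0,[0.17,-0.92,-0.03],[0,0,-0.32]],[0,[0.17,-0.92,-0.03],[0,0,-0.32]]]'

```text
clock: 12.72
position: [544.9, -76.6, 229.9]
ee_rot: [-0.139, 0.99, -0.001, -0.003]
contact_force: [0.1, -0.1, -1.2]
gripper_width: 10.9
grasp_force: 59.3
```

Emit:
jog_arm --plan '[[0,[0.23,-0.37,0],[0,0,-0.16]],[0,[0.47,-0.75,0],[0,0,-0.32]],[0,[0.47,-0.75,0],[0,0,-0.32]]]'

```text
clock: 13.1
position: [521.2, -161.1, 230.3]
ee_rot: [-0.302, 0.953, 0.0, -0.002]
contact_force: [0.4, 0.1, -1.3]
gripper_width: 11.0
grasp_force: 59.3
```

Emit:
jog_arm --plan '[[0,[0.25,-0.31,0.02],[0,0,-0.16]],[0,[0.5,-0.63,0.05],[0,0,-0.32]],[0,[0.5,-0.63,0.05],[0,0,-0.32]]]'

```text
clock: 13.48
position: [517.7, -240.9, 225.1]
ee_rot: [-0.457, 0.89, 0.001, -0.002]
contact_force: [0.9, 0.3, -2.1]
gripper_width: 10.6
grasp_force: 59.3
```

Emit:
jog_arm --plan '[[0,[0.25,-0.18,0.05],[0,0,-0.16]],[0,[0.48,-0.35,0.1],[0,0,-0.32]],[0,[0.48,-0.35,0.1],[0,0,-0.32]],[0,[0.48,-0.35,0.1],[0,0,-0.32]]]'

```text
clock: 13.98
position: [518.8, -298.4, 216.5]
ee_rot: [-0.599, 0.801, 0.001, -0.0]
contact_force: [-0.6, 1.2, -1.1]
gripper_width: 10.7
grasp_force: 59.2
```

Emit:
jog_arm --plan '[[0,[0.03,-0.04,0.3],[-0.11,0,0]],[0,[0.065,-0.08,0.6],[-0.217,0,0]],[0,[0.065,-0.08,0.87],[-0.217,0,0]],[0,[0.065,-0.08,0.87],[-0.217,0,0]],[0,[0.065,-0.08,0.87],[-0.217,0,0]]]'

```text
clock: 14.6
position: [525.3, -308.1, 131.7]
ee_rot: [-0.596, 0.795, 0.089, -0.068]
contact_force: [0.1, -0.2, -1.2]
gripper_width: 11.0
grasp_force: 59.2
```

Run:
```python
from ins import *
import pickle
s,d,E=shot();pickle.dump((s,d,E),open('w5.pkl','wb'));cv2.imwrite('pics/w5.png',d['img'][:,:,::-1])
print(s['position'],bay(s))
T=tool(s);chain([(T[:3,3],T[:3,:3]),pose(-43,20,13),pose(-45,2.5,13)])
```

```text
[ 525.26659639 -308.08975855  131.74420143] (array([ 6.16301804, -1.65617623, 91.28263857]), np.float64(12.87620960803927), np.float64(163.7158634322303))
[0.016, -0.088, 0.534] [-0.002, -0.002, 0.007] to [ 521.6 -308.8   77.7]
[-0.0, -0.059, 0.166] [0.0, 0.0, 0.0] to [ 523.6 -309.3   60.2]
```

View pics/w5.png

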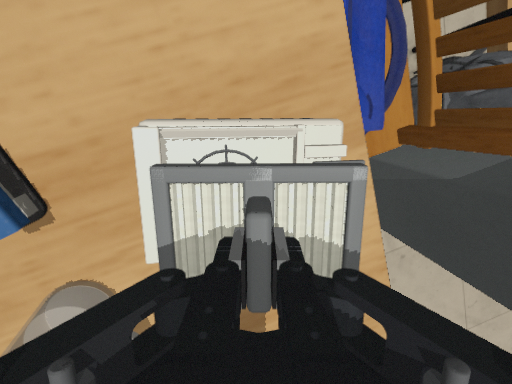

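The tilted cassette hangs above the bay. The lip's inner edge is near (160,145) and the far side wall is near row 137. A quick check of the bay estimate from these:

Run:
```python
from ins import *
import pickle
s,d,E=pickle.load(open('w5.pkl','rb'));g=cv2.cvtColor(d['img'],cv2.COLOR_RGB2GRAY).astype(int)
print('row',g[144:147,128:175].mean(0).astype(int).tolist())
print('row156',g[155:158,128:175].mean(0).astype(int).tolist())
print('wall',g[144:147,285:350].mean(0).astype(int).tolist())
for c0 in(190,280): print('col',c0,g[115:160,c0-4:c0+5].mean(1).astype(int).tolist())
B=lambda q,z:np.round([(onplane(d,q,z,E)-c)@ex,(onplane(d,q,z,E)-c)@ey],1)
for x in range(155,166,2):print(x,B((x,145),47.5),B((x,145),44))
for y in range(124,142,2):print(y,B((190,y),30),B((280,y),30),B((190,y),36),B((190,y),40))
for x in(294,300,306):print(x,B((x,145),39),B((x,145),30))
```

```text
row [149, 149, 149, 150, 147, 187, 214, 219, 219, 219, 219, 219, 219, 219, 219, 219, 219, 219, 219, 219, 220, 219, 219, 219, 219, 219, 219, 220, 219, 219, 213, 180, 142, 163, 163, 164, 170, 193, 219, 219, 220, 219, 219, 219, 219, 220, 219]
row156 [147, 147, 147, 147, 145, 145, 177, 209, 219, 219, 219, 218, 219, 219, 219, 219, 219, 220, 219, 219, 219, 219, 219, 219, 219, 219, 219, 219, 219, 219, 219, 212, 177, 140, 163, 164, 163, 163, 174, 206, 219, 219, 219, 219, 219, 219, 220]
wall [218, 218, 218, 219, 218, 218, 219, 219, 159, 124, 120, 127, 207, 218, 219, 219, 218, 217, 217, 177, 183, 188, 188, 188, 185, 185, 179, 177, 179, 179, 179, 179, 180, 178, 179, 179, 174, 173, 174, 175, 177, 176, 178, 181, 185, 186, 187, 181, 181, 181, 182, 183, 184, 188, 189, 188, 187, 185, 185, 188, 189, 178, 157, 148, 149]
col 190 [150, 149, 149, 148, 136, 166, 190, 204, 207, 211, 214, 170, 196, 208, 198, 198, 186, 186, 186, 186, 186, 185, 203, 170, 183, 207, 219, 219, 219, 219, 219, 219, 219, 219, 219, 219, 219, 219, 219, 219, 219, 219, 219, 210, 190]
col 280 [148, 146, 145, 102, 155, 179, 200, 206, 208
[... 279 characters left out ...]
61 [-47.3  39.8] [-47.6  39.4]
163 [-45.9  39.8] [-46.2  39.4]
165 [-44.6  39.8] [-44.9  39.4]
124 [-26.6  53.2] [44.7 52.9] [-26.6  53.5] [-26.6  53.8]
126 [-26.6  51.7] [44.7 51.3] [-26.7  52.1] [-26.7  52.3]
128 [-26.7  50.2] [44.8 49.7] [-26.8  50.6] [-26.8  50.9]
130 [-26.8  48.7] [44.8 48.1] [-26.8  49.2] [-26.9  49.5]
132 [-26.9  47.2] [44.9 46.5] [-26.9  47.7] [-26.9  48. ]
134 [-27.   45.7] [44.9 44.9] [-27.   46.3] [-27.   46.6]
136 [-27.1  44.2] [45.  43.3] [-27.1  44.8] [-27.1  45.2]
138 [-27.1  42.7] [45.  41.7] [-27.2  43.3] [-27.2  43.7]
140 [-27.2  41.2] [45.1 40.1] [-27.2  41.8] [-27.3  42.2]
294 [54.2 36.9] [57.4 35.7]
300 [59.3 36.7] [62.7 35.6]
306 [64.4 36.6] [68.  35.5]
```

The estimate agrees: lip edge at -48.7 and floor edge at 42.5. I'll descend.

Emit:
jog_arm --plan '[[0,[0.016,-0.05,0.25],[0,0,0]],[0,[0.016,-0.09,0.45],[0,0,0.007]],[0,[0.016,-0.09,0.53],[0,0,0.007]],[0,[0.016,-0.09,0.53],[0,0,0.007]],[0,[0.016,-0.09,0.53],[0,0,0.007]]]'

```text
clock: 15.28
position: [521.7, -309.4, 78.0]
ee_rot: [-0.593, 0.797, 0.089, -0.068]
contact_force: [0.5, 0.1, -1.0]
gripper_width: 10.9
grasp_force: 59.4
```

```bash
cat > nx.py <<'E'
from ins import *
import sys
s=read_state();T=tool(s);b,t,y=bay(s)
lo=b-np.array([55*np.cos(np.radians(t))-5*np.sin(np.radians(t)),0,55*np.sin(np.radians(t))+5*np.cos(np.radians(t))])
print('ctr',b.round(1),'low edge',lo.round(1),'tilt,yaw',round(t,2),round(y,2),'F',s['contact_force'].round(1))
W=[(T[:3,3],T[:3,:3])]+[pose(*map(float,a.split(','))) for a in sys.argv[1:]];chain(W)
E
python3 nx.py -45,3,13 -45,2,13 -54,2,13
```

```text
ctr [ 9.2  0.7 37.5] low edge [-43.3   0.7  20.4] tilt,yaw 12.86 163.25 F [ 0.5  0.1 -1. ]
[-0.007, -0.056, 0.164] [-0.002, -0.002, -0.001] to [ 523.6 -309.3   60.7]
[-0.0, -0.002, 0.01] [0.0, 0.0, 0.0] to [ 523.6 -309.3   59.7]
[-0.0, -0.088, -0.02] [0.0, 0.0, 0.0] to [ 532.2 -311.9   59.7]
```

Emit:
jog_arm --plan '[[0,[-0.007,-0.03,0.08],[0,0,0]],[0,[-0.007,-0.056,0.13],[0,0,0]],[0,[-0.007,-0.056,0.155],[0,0,0]],[0,[-0.007,-0.056,0.168],[0,0,0]],[0,[-0.007,-0.056,0.168],[0,0,0]]]'

```text
clock: 15.9
position: [522.6, -309.0, 58.8]
ee_rot: [-0.593, 0.797, 0.091, -0.068]
contact_force: [-0.2, 0.6, -1.8]
gripper_width: 10.8
grasp_force: 59.4
```

```bash
python3 nx.py -50,1.5,13 -54,1.5,13
```

```text
ctr [ 8.5 -0.1 18.3] low edge [-44.   -0.1   1. ] tilt,yaw 13.03 163.24 F [-0.2  0.6 -1.8]
[0.001, -0.058, -0.018] [0.0, -0.001, -0.001] to [ 528.3 -310.8   59.2]
[0.0, -0.039, -0.009] [0.0, 0.0, 0.0] to [ 532.2 -311.9   59.2]
```

Emit:
jog_arm --plan '[[0,[0,-0.02,-0.006],[0,0,0]],[0,[0,-0.04,-0.01],[0,0,0]],[0,[0,-0.06,-0.016],[0,0,0]],[0,[0,-0.08,-0.02],[0,0,0]],[0,[0,-0.08,-0.02],[0,0,0]],[0,[0,-0.08,-0.02],[0,0,0]]]'

```text
clock: 16.65
position: [530.5, -311.3, 59.0]
ee_rot: [-0.593, 0.797, 0.091, -0.068]
contact_force: [0.1, 0.9, -0.8]
gripper_width: 10.9
grasp_force: 59.4
```

```bash
python3 nx.py -54.5,1,10
```

```text
ctr [ 0.3 -0.1 18.5] low edge [-52.2  -0.1   1.2] tilt,yaw 13.03 163.24 F [ 0.1  0.9 -0.8]
[0.001, -0.016, 0.026] [0.05, -0.001, -0.001] to [ 531.3 -311.7   56.1]
```

Emit:
jog_arm --plan '[[0,[0,-0.01,-0.003],[0,0,0]],[0,[0,-0.02,-0.005],[0,0,0]],[0,[0,-0.028,-0.007],[0,0,0]],[0,[0,-0.028,-0.007],[0,0,0]]]'

```text
clock: 17.15
position: [532.6, -311.9, 58.9]
ee_rot: [-0.593, 0.797, 0.091, -0.069]
contact_force: [-2.1, 1.8, -0.1]
gripper_width: 10.7
grasp_force: 59.3
```

```bash
python3 nx.py -55,1,9
```

```text
ctr [-1.9 -0.1 18.5] low edge [-54.3  -0.1   1.1] tilt,yaw 13.13 163.23 F [-2.1  1.8 -0.1]
[0.001, 0.003, 0.039] [0.069, -0.001, -0.001] to [ 531.4 -311.7   55.2]
```

Run:
```python
from ins import *
s=read_state();T=tool(s)
for a in((-54.2,1,10),(-54.4,1,7),(-54.6,.9,4),(-54.8,.7,2),(-54.9,.5,.5),(-54.9,.2,0)):
    chain([(T[:3,3],T[:3,:3]),pose(*a)])
```

```text
[0.001, 0.009, 0.031] [0.052, -0.001, -0.001] to [ 531.  -311.6   56.1]
[0.001, 0.013, 0.06] [0.102, -0.001, -0.001] to [ 530.  -311.3   53.3]
[0.001, 0.015, 0.09] [0.152, -0.001, -0.001] to [ 529.2 -311.    50.5]
[0.001, 0.014, 0.111] [0.186, -0.001, -0.001] to [ 528.8 -310.9   48.4]
[0.001, 0.014, 0.128] [0.211, -0.001, -0.001] to [ 528.4 -310.8   46.8]
[0.001, 0.014, 0.136] [0.219, -0.001, -0.001] to [ 528.3 -310.8   46. ]
```

Emit:
jog_arm --plan '[[0,[0,0.009,0.031],[0.052,0,0]],[0,[0,0.013,0.06],[0.102,0,0]],[0,[0,0.015,0.075],[0.127,0,0]],[0,[0,0.015,0.09],[0.152,0,0]],[0,[0,0.015,0.09],[0.152,0,0]]]'

```text
clock: 17.77
position: [530.0, -311.2, 50.9]
ee_rot: [-0.596, 0.802, 0.027, -0.021]
contact_force: [0.3, -0.6, -1.4]
gripper_width: 11.0
grasp_force: 59.5
```

```bash
python3 nx.py -54.8,0.7,2; python3 nx.py -54.9,0.2,0
```

```text
ctr [-0.9 -0.  10.2] low edge [-55.5  -0.    1.5] tilt,yaw 3.86 163.26 F [ 0.3 -0.6 -1.4]
[0.001, 0.011, 0.026] [0.031, -0.002, -0.001] to [ 528.8 -310.9   48.4]
ctr [-0.9 -0.  10.2] low edge [-55.5  -0.    1.5] tilt,yaw 3.86 163.26 F [ 0.3 -0.6 -1.4]
[0.0, 0.014, 0.05] [0.064, -0.002, -0.001] to [ 528.3 -310.8   46. ]
```

Emit:
jog_arm --plan '[[0,[0,0.008,0.013],[0.016,0,0]],[0,[0,0.01,0.026],[0.031,0,0]],[0,[0,0.01,0.038],[0.05,0,0]],[0,[0,0.01,0.046],[0.064,0,0]],[0,[0,0.01,0.046],[0.064,0,0]]]'

```text
clock: 18.4
position: [528.4, -310.7, 46.1]
ee_rot: [-0.597, 0.803, -0.0, -0.001]
contact_force: [0.3, -0.7, -1.4]
gripper_width: 10.7
grasp_force: 59.6
```

```bash
python3 nx.py -55,0,0
```

```text
ctr [ 0.  -0.   5.3] low edge [-55.   -0.    0.2] tilt,yaw 0.07 163.26 F [ 0.3 -0.7 -1.4]
[0.0, -0.0, 0.003] [0.001, -0.002, -0.001] to [ 528.4 -310.8   45.8]
```

Emit:
jog_arm --plan '[[0,[0,0,0.01],[0,0,0]],[0,[0,0,0.018],[0,0,0]],[0,[0,0,0.018],[0,0,0]]]'

```text
clock: 18.77
position: [529.0, -310.8, 44.9]
ee_rot: [-0.597, 0.802, -0.0, -0.001]
contact_force: [-1.7, 2.0, 3.8]
gripper_width: 10.8
grasp_force: 60.2
```

Seated on the floor, with upward contact force. Release gently, back off upward and look.

Emit:
jog_arm --plan '[[30,[0,0,0],[0,0,0]],[40,[0,0,0],[0,0,0]],[40,[0,0,-0.1],[0,0,0]],[40,[0,0,-0.5],[0,0,0]],[40,[0,0,-0.95],[0,0,0]],[40,[0,0,-0.95],[0,0,0]]]'

```text
clock: 19.52
position: [531.5, -311.8, 144.6]
ee_rot: [-0.597, 0.802, -0.004, 0.002]
contact_force: [0.8, 0.3, -0.2]
gripper_width: 40.0
grasp_force: 0.0
```

Emit:
jog_arm --plan '[[40,[0,0.4,-0.4],[0,0,0]],[40,[0,0.87,-0.4],[0,0,0]],[40,[0,0.87,-0.4],[0,0,0]],[40,[0,0.87,-0.4],[0,0,0]]]'

```text
clock: 20.02
position: [445.8, -285.7, 179.5]
ee_rot: [-0.597, 0.802, -0.0, -0.001]
contact_force: [-0.2, 0.3, 0.6]
gripper_width: 40.2
grasp_force: 0.0
```

Run:
```python
from ins import *
import pickle
s,d,E=shot();pickle.dump((s,d,E),open('w6.pkl','wb'));cv2.imwrite('pics/w6.png',d['img'][:,:,::-1])
print(s['position'],bay(s)); C=cloud(d,E)-c
b=np.stack([C@ex,C@ey,C[...,2]],-1)
m=(np.abs(b[...,0])<47)&(np.abs(b[...,1])<38)&(np.abs(b[...,2]-10)<4);A=b[m]
k=np.linalg.lstsq(np.c_[A[:,:2],np.ones(len(A))],A[:,2],rcond=None)[0];print('face',k,len(A))
r=(np.abs(b[...,0])<30)&(np.abs(b[...,1])<40)&(b[...,2]>33);print('rib',b[r].mean(0),cv2.minAreaRect(b[r][:,:2].astype(np.float32)))
q=(np.abs(b[...,0]-92)<25)&(np.abs(b[...,1])<25)&(b[...,2]>33)&(b[...,2]<50);print('knob',b[q].mean(0),cv2.minAreaRect(b[q][:,:2].astype(np.float32)))
t=c+ex*92+ez*22;T=tool(s);chain([(T[:3,3],T[:3,:3]),(t,down(YAW))])
```

```text
[ 445.79282717 -285.69446018  179.51763557] (array([ 86.32620516,  -0.27980804, 138.717791  ]), np.float64(0.026138442555927982), np.float64(163.26538256934694))
face [1.67964686e-04 5.24445833e-03 7.79408707e+00] 4607
rib [ 14.57388616   5.94697393 132.35973444] ((3.934699058532715, -2.0232200622558594), (47.27391815185547, 37.2040901184082), 65.4767074584961)
knob [92.04871961  2.02422829 39.01298812] ((92.46257781982422, 1.2607831954956055), (29.853816986083984, 14.05233097076416), 89.919677734375)
[0.001, 0.059, 1.275] [0.0, -0.002, -0.001] to [ 440.  -284.3   52. ]
```

View pics/w6.png

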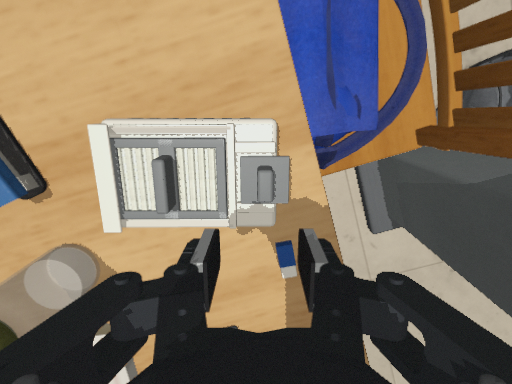

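The cassette lies flat and home under the lip, spanning columns 113–228. The catch is open with its knob at bay x = 92. Now grip the knob and close the catch.

Emit:
jog_arm --plan '[[40,[0,0.06,0.5],[0,0,0]],[40,[0,0.06,0.95],[0,0,0]],[40,[0,0.06,0.95],[0,0,0]]]'

```text
clock: 20.45
position: [437.9, -283.4, 81.0]
ee_rot: [-0.597, 0.803, 0.003, -0.004]
contact_force: [0.4, -0.6, 0.4]
gripper_width: 40.1
grasp_force: 0.0
```

Emit:
jog_arm --plan '[[40,[0,0,0.2],[0,0,0]],[40,[0,0,0.32],[0,0,0]],[40,[0,0,0.32],[0,0,0]],[0,[0,0,0.32],[0,0,0]],[0,[0,0,0.32],[0,0,0]],[0,[0,0,0.32],[0,0,0]],[0,[0,0,0.32],[0,0,0]]]'

```text
clock: 21.32
position: [440.6, -284.3, 53.6]
ee_rot: [-0.597, 0.802, -0.001, -0.0]
contact_force: [0.5, 0.1, 6.2]
gripper_width: 12.3
grasp_force: 60.7
```

Emit:
jog_arm --plan '[[0,[0,-0.05,0],[0,0,0]],[0,[0,-0.1,0],[0,0,0]],[0,[0,-0.15,0],[0,0,0]],[0,[0,-0.19,0],[0,0,0]],[0,[0,-0.21,0],[0,0,0]],[0,[0,-0.22,0],[0,0,0]],[0,[0,-0.22,0],[0,0,0]]]'

```text
clock: 22.2
position: [461.2, -290.5, 53.6]
ee_rot: [-0.597, 0.802, -0.001, -0.001]
contact_force: [-1.5, 1.3, 6.9]
gripper_width: 12.3
grasp_force: 61.0
```

Emit:
jog_arm --plan '[[0,[0,-0.01,0],[0,0,0]],[0,[0,-0.015,0],[0,0,0]],[0,[0,-0.015,0],[0,0,0]]]'

```text
clock: 22.58
position: [461.7, -290.6, 53.6]
ee_rot: [-0.597, 0.802, 0.0, -0.001]
contact_force: [-2.9, 1.8, 9.3]
gripper_width: 12.4
grasp_force: 61.2
```

Emit:
jog_arm --plan '[[30,[0,0,0],[0,0,0]],[40,[0,0,0],[0,0,0]],[40,[0,0,-0.3],[0,0,0]],[40,[0,0,-0.8],[0,0,0]],[40,[0,0,-1],[0,0,0]],[40,[0,0,-1],[0,0,0]],[40,[0,0,-1],[0,0,0]]]'

```text
clock: 23.45
position: [461.4, -290.3, 151.0]
ee_rot: [-0.596, 0.803, 0.001, -0.002]
contact_force: [0.4, -0.8, -0.3]
gripper_width: 40.2
grasp_force: 0.0
```

Run:
```python
from ins import *
s,d,E=shot();cv2.imwrite('pics/w7.png',d['img'][:,:,::-1])
print(s['clock'],s['position'],s['contact_force']); C=cloud(d,E)-c
b=np.stack([C@ex,C@ey,C[...,2]],-1)
m=(np.abs(b[...,0])<45)&(np.abs(b[...,1])<38)&(np.abs(b[...,2]-10)<4);A=b[m]
print('face',np.linalg.lstsq(np.c_[A[:,:2],np.ones(len(A))],A[:,2],rcond=None)[0],len(A))
q=(np.abs(b[...,0]-72)<25)&(np.abs(b[...,1])<25)&(b[...,2]>33)&(b[...,2]<50);print('knob',cv2.minAreaRect(b[q][:,:2].astype(np.float32)))
```

```text
23.45 [ 461.43515973 -290.27226491  150.99166533] [ 0.38976278 -0.82141939 -0.26871893]
face [-3.43041892e-04  5.56155746e-03  7.72892176e+00] 5191
knob ((70.35667419433594, 1.0519475936889648), (30.40581512451172, 14.349515914916992), 89.42420959472656)
```

View pics/w7.png

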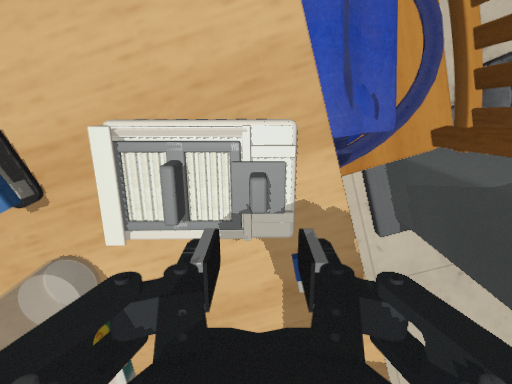

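The catch is shut, with its tongue over the cassette end at (245,180) and the knob at bay x = 70. The cassette is flat and the gripper is clear, so I'm handing in.

```bash
python3 -c "from bench import *; print(job_done())"
```

```text
the job is handed in; nothing more can be done
None
```

The cassette lies flat in the bay with its rib up and one end under the lip. The catch is fully shut over it, the gripper is clear, and the job was handed in at about 23.5 s; no verdict came back.

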